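# Clear the marker from the timer stand and seat the timer in it

## Task

Someone left the blue-capped marker lying in the small blue slanted timer stand. First lay the marker down flat on the middle of the note pad, then seat the lab timer in the stand: back flat on the sloping rest, bottom edge (the one with the buttons) fully home against the lip and between the two corner cheeks, display edge uppermost. Leave the tape roll, the petri dish and the white bottle where they are.

Things in the scene. Friction and masses are not known exactly. Their poses are not given: they have to be found in the camera images.
- stand: Fixed blue metal timer stand, 96 x 76 mm base; origin under its centre, z up, front -x. Rest 82 long, 50 wide, rises to +x at 35 degrees from a line at x -34, z 34 mm. At its foot an 82 mm wide ledge (14 mm up the slope) with a lip 10 mm proud and, at each end, a cheek 11 mm proud, 5 thick, reaching 15 mm up the slope; 72 mm between cheeks. Sides open above the cheeks.
- stand_seat (a point): Point on the rest's surface where the centre of the timer's back belongs: 31.5 mm up the slope from the lip, midway between the cheeks. Its x points up the slope, y to the stand's left, z out of the rest's surface (35 degrees from vertical, leaning to the stand's -x).
- timer: Loose white lab timer, 55 g, 62 (x) x 66 (y) x 16 (z) mm, lying on its back on the bench at the start. Origin: centre of its back (underside); z out of its face. The display edge is at x = +31 mm, the edge with the buttons at x = -31 mm. Its sides at y = +-33 mm can be gripped.
- timer_top (a point): Middle of the timer's display edge: x = 31, y = 0, z = 8 mm in the timer's frame, same axes.
- marker: Loose white felt marker with blue cap, 20 g, 135 mm long (along its y), 13 mm thick. Origin: middle of its length, on its underside; z away from the underside. At the start it lies on the stand's rest, pointing up the slope, its lower end on the lip.
- note_pad: Fixed white spiral note pad lying on the bench, 107 (x) x 78 (y) mm, 9 mm thick. Origin: centre of its underside (paper from y = -37 to +41 mm), z up.
- tape_roll: Bystander: loose roll of beige lab tape, 61 mm across, 25 mm high, lying flat; origin at the centre of its underside.
- petri_dish: Bystander: loose petri dish with red-brown medium, 61 mm across, 14 mm high; origin at the centre of its underside.
- hdpe_bottle: Bystander: loose white plastic bottle, 77 mm across, 63 mm high; origin at the centre of its underside.
There are look-alikes about, which are no part of the job. Leave any green look-alike of the note_pad alone.

How it is judged (in metres and radians):
On the way, in this order (a step that is already met when the one before it is completed fails the run):
1. the marker lies still on the note pad, let go, with the timer not yet in the stand (x of marker in the frame of note_pad between -0.045 and 0.045 m and y of marker in the frame of note_pad between -0.036 and 0.038 m and z of marker in the frame of note_pad between 0.004 and 0.024 m and angle between marker's own y axis and vertical between 1.45 and 1.69 rad and linear speed of marker below 0.02 m/s and contact force between marker and the fingers below 0.1 N and distance between timer and stand_seat above 0.05 m), for 0.2 s.
2. the timer is seated in the stand and let go (x of timer in the frame of stand_seat between -0.005 and 0.005 m and y of timer in the frame of stand_seat between -0.005 and 0.005 m and z of timer in the frame of stand_seat between -0.004 and 0.004 m and angle between the z axis of timer and the z axis of stand_seat, either way round below 0.1 rad and x of timer_top in the frame of stand_seat above 0.02 m and z of timer_top in the frame of stand_seat above 0 m and linear speed of timer below 0.01 m/s and contact force between timer and the fingers below 0.1 N), for 0.2 s.
At the end, for the whole second after the job is handed in: The marker lies still on the note pad, flat within 7 degrees, its middle within 45 x 36 mm of the pad's centre; the timer rests still in the stand, within 5 mm of the seat point along and across the slope, back flat on the rest (4 mm, 6 degrees), display edge up; both let go (all of step 2 and x of marker in the frame of note_pad between -0.045 and 0.045 m and y of marker in the frame of note_pad between -0.036 and 0.038 m and z of marker in the frame of note_pad between 0.004 and 0.024 m and angle between marker's own y axis and vertical between 1.45 and 1.69 rad and linear speed of marker below 0.02 m/s and contact force between marker and the fingers below 0.1 N); the robot touches nothing.
It fails at once if the tape roll is moved by more than 30 mm (distance of tape_roll from where it was at the start of the episode above 0.03 m).
It fails at once if the petri dish is moved by more than 30 mm (distance of petri_dish from where it was at the start of the episode above 0.03 m).
It fails at once if the white bottle is moved by more than 30 mm (distance of hdpe_bottle from where it was at the start of the episode above 0.03 m).
It also fails if it takes over 48 s, if anything falls off the work surface, if the arm or the gripper's body presses on something with over 40 N, if the wrist force passes 120 N, or if a joint passes its speed limit or range.

## Robot

A 7-joint arm with a two-finger parallel gripper is mounted at the origin on a cart in front of the work surface, level with it; the furniture and walls round the work are solid. World frame = base frame: x ahead of the robot, y to its left, z up, the work surface at z = 0. Lengths are in mm, angles in rad, forces in N, time in s.
With the tool pointing down it reaches from about 350 to 900 mm from the base axis. Payload 8.1 kg.
Tool frame: the origin (TCP) lies on the centre line of the jaws, within the pads' length; the fingertips stand 14 mm ahead of it and the grasp point (between the pads) lies 5 mm behind it; z points along the fingers, x is the direction in which the jaws open and shut, and the axes are right-handed (so a half turn about z gives the same grasp; the last joint's range is limited). The gripper opens to 85 mm and grips with 20 to 120 N. Pads are 22 mm wide; open, the fingers measure 114 mm over their backs; the gripper's body (76 mm by 85 mm) begins 54 mm behind the grasp point. The pads swing forward as they close: fully open they stand 13 mm farther back than shut.
Start: joints at [-0.103, 0.434, 0.025, 1.573, -0.012, 1.134, -0.075], TCP at [625.012, -0.027, 245.323] pointing down, gripper open.
Joint ranges: [-2.62, 2.62], [-0.44, 2.09], [-1.27, 1.32], [0.08, 2.57], [-1.32, 4.46], [0.12, 2], [-2.74, 2.74]. Speed limits (rad/s): [2.22, 2.22, 3.01, 3.01, 3.14, 3.14, 3.14].

## Interface

Orientations are given as a 3x3 rotation matrix whose columns are the frame's x, y, z axes.
In Python, from cell import manip gives the robot as it stands. The module is installed in compiled form; this text tells all that it offers. Calls block until the motion is done:
- manip.goto(position, orientation): joint-space move of the TCP to a pose.
- manip.move_l(position, vel=150, ori=None, until_force=None): straight line of the TCP; ori=None keeps the orientation; vel is the mean speed in mm/s. With until_force (N) it stops when the force on the tool has changed by that much, and returns True; else False.
- manip.goto_joints(angles): joint-space move.
- manip.grip(opening): finger opening in mm; the grip force is fixed at half the most; returns when the fingers have stopped.
- manip.wait(seconds).
- manip.solve_ik(position, orientation): joint angles nearest the present ones, or None.
- manip.sense(): the state.
- manip.grab_frame(name): name is "scene" or "top" or "wrist"; returns (picture, depth): 400x640x3 uint8, blue, green, red; 400x640 float32, mm along the optical axis (not along the pixel's ray), 0 where there is no reading.
- manip.calibration(name): a dict with "fx", "fy", "cx", "cy" (pixels), "R" (3x3) and "t" (3): a world point X has camera coordinates R X + t. Camera axes: x right, y down, z forward; pixel columns grow to the right and rows downward; lengths in mm; the calibration is good to about 2 mm. A picture is of the moment at which its call begins: read the wrist's pose just before it. calibration takes no time and is no camera call; for the wrist camera it gives the pose at the moment of the call.
A pose or a line that the arm cannot do raises manip.MotionError and nothing moves.
- manip.finish_job(): hands the job in, once; it reports no verdict.
The state is a dict: "time": time; "joint_positions": joint angles; "qd": joint speeds; "effort": joint torques, N m; "tcp_pos": TCP position; "eef_rot": TCP orientation; "force": force on the tool from outside, world axes, zero at the start; "ft_torque": the same for the moment, N m; "opening": finger opening in mm.
Only numpy, scipy, OpenCV 4.12 (cv2) and the standard library are available. Lean on these libraries where they do the work, as an engineer would, in place of code of your own. Each camera call takes 0.05 s, during which the arm holds its last target. There are 200 camera calls.

## Working session

There is one attempt and no reset: what is moved stays moved. The work goes in short steps, each a Python script; the robot and the scene stay as the last script left them, time stands still between calls to the robot, and variables do not carry over. Pictures are saved under pics/ and viewed, about 8 in all and at most 12, crops included, and the job is handed in when it is done.

```bash
mkdir -p pics; python3 - <<'E'
from cell import manip
import cv2, numpy as np
for n in ("scene","top"):
    im,d=manip.grab_frame(n); cv2.imwrite(f"pics/{n}0.png",im); np.savez(f"{n}0.npz",im=im,d=d)
    c=manip.calibration(n); print(n,{k:np.round(v,3).tolist() for k,v in c.items()}, (d==0).mean())
print(manip.sense()["time"])
E
```

```text
scene {'fx': 395.852, 'fy': 395.852, 'cx': 324.519, 'cy': 206.554, 'R': [[-0.904, -0.426, 0.019], [-0.314, 0.634, -0.707], [0.289, -0.645, -0.707]], 't': [481.996, 186.711, 890.626]} 0.00394921875
top {'fx': 439.006, 'fy': 439.006, 'cx': 318.915, 'cy': 191.826, 'R': [[0.0, -1.0, -0.014], [-0.993, 0.001, -0.117], [0.117, 0.014, -0.993]], 't': [38.913, 510.037, 1304.986]} 0.0038671875
0.1
```

View pics/top0.png

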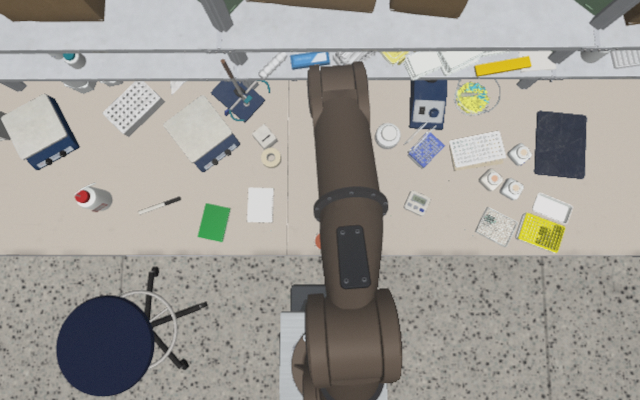

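View pics/scene0.png

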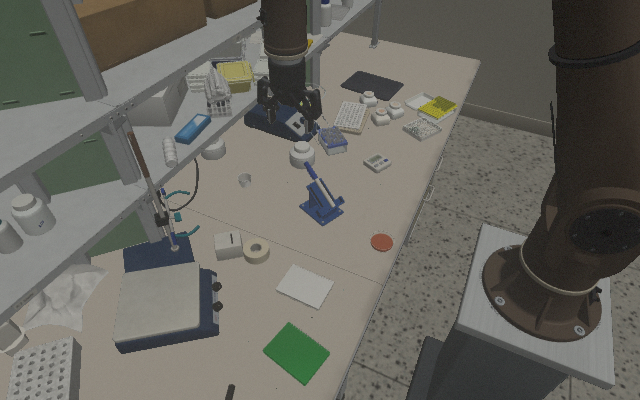

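The top view shows the pad at (260,205) and the timer at (417,203), with the arm hiding the stand. The scene view shows the stand with the marker at (322,200), the timer at (377,162), the pad at (305,286), the petri dish at (382,242) and the bottle at (302,155).

```bash
cat > h.py <<'E'
from cell import manip
import cv2, numpy as np
def pts(c,d,uv):
    uv=np.atleast_2d(uv); z=d[uv[:,1].astype(int),uv[:,0].astype(int)]
    X=np.c_[(uv[:,0]-c["cx"])/c["fx"]*z,(uv[:,1]-c["cy"])/c["fy"]*z,z]
    return (X-c["t"])@np.asarray(c["R"])
def plane(c,uv,h):
    uv=np.atleast_2d(uv); R=np.asarray(c["R"]); o=-R.T@c["t"]
    r=np.c_[(uv[:,0]-c["cx"])/c["fx"],(uv[:,1]-c["cy"])/c["fy"],np.ones(len(uv))]@R
    return o+r*((h-o[2])/r[:,2])[:,None]
def cloud(c,d):
    v,u=np.mgrid[0:400,0:640]; return pts(c,d,np.c_[u.ravel(),v.ravel()]).reshape(400,640,3)
def rot(th):  # tool down, jaw axis at angle th
    c,s=np.cos(th),np.sin(th); return np.array([[c,s,0],[s,-c,0],[0,0,-1.]])
E
python3 - <<'E'
from h import *
z=np.load("scene0.npz"); c=manip.calibration("scene")
for n,p in dict(stand=(322,200),mark_top=(309,167),timer=(377,162),pad=(305,286),petri=(382,242),bottle=(302,147),tape=(256,247),green=(296,352),cup=(245,180)).items(): print(n,pts(c,z["d"],p).round())
z=np.load("top0.npz"); c=manip.calibration("top")
for n,p in dict(timer=(417,203),pad=(260,205),tape=(266,152),shelf=(300,70),shelf2=(300,48)).items(): print(n,pts(c,z["d"],p).round())
c=manip.calibration("wrist");s=manip.sense();R=np.asarray(c["R"]); print("cam in tool",s["eef_rot"].T@(-R.T@c["t"]-s["tcp_pos"]), (R@s["eef_rot"]).round(3),c["fx"])
im,d=manip.grab_frame("wrist"); cv2.imwrite("pics/w0.png",im); np.savez("w0.npz",im=im,d=d)
E
```

```text
stand [[539.   4.  52.]]
mark_top [[595. -34. 112.]]
timer [[ 479. -253.   13.]]
pad [[474. 227.   9.]]
petri [[363.  30.   7.]]
bottle [[ 681. -159.   63.]]
tape [[628. 182.  12.]]
green [[420. 369.   9.]]
cup [[794. -20.   1.]]
timer [[ 477. -261.   15.]]
pad [[472. 221.   6.]]
tape [[635. 203.  23.]]
shelf [[828.  88. 197.]]
shelf2 [[803.  77. 388.]]
cam in tool [  -0.90047129  -74.92211866 -128.60155673] [[ 1.    -0.     0.001]
 [ 0.001  0.955 -0.296]
 [-0.001  0.296  0.955]] 336.0573939675751
```

View pics/w0.png

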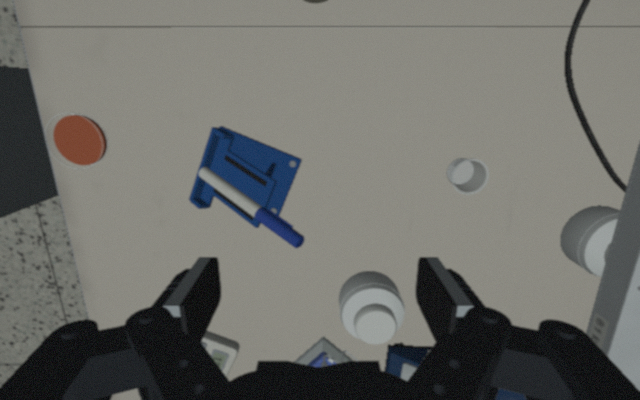

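```bash
python3 - <<'E'
from h import *
R0=manip.sense()["eef_rot"]; print(R0.round(2).tolist())
for n,p in dict(timer=(478,-245,170),stand=(565,-15,215)).items():
    manip.goto(p,R0); manip.wait(0.2)
    c=manip.calibration("wrist"); im,d=manip.grab_frame("wrist"); np.savez(f"w_{n}.npz",im=im,d=d,**c); cv2.imwrite(f"pics/w_{n}.png",im)
    print(n,manip.sense()["time"],manip.sense()["tcp_pos"].round(1))
a=cv2.imread("pics/w_timer.png");b=cv2.imread("pics/w_stand.png")
cv2.imwrite("pics/both.png",np.vstack([a[:300],b[:300]]))
im,d=manip.grab_frame("top"); np.savez("top1.npz",im=im,d=d)
E
```

```text
[[1.0, -0.0, -0.0], [-0.0, -1.0, -0.0], [-0.0, 0.0, -1.0]]
timer 1.5333 [ 478.9 -244.1  170.1]
stand 2.7667 [564.7 -16.6 214.8]
```

View pics/both.png

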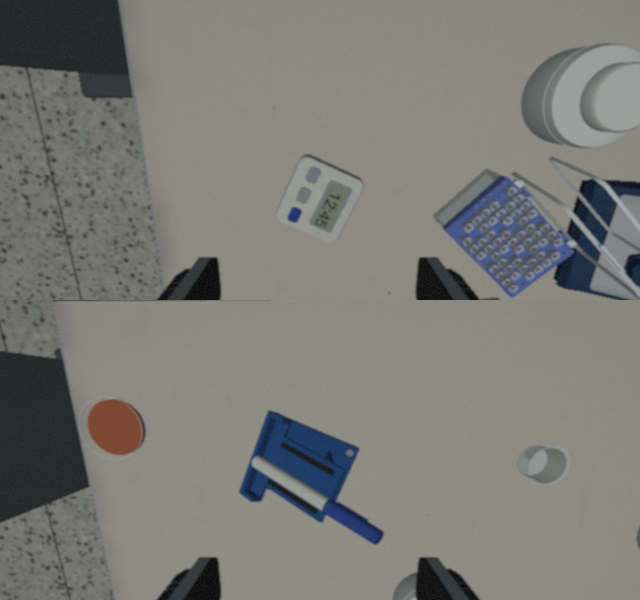

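The timer's display edge faces the lower right of the image, roughly (350,215). Its buttons are on the upper left, at (294–314, 175–215). The stand's upslope direction also points lower right, and the marker lies on it from (253,162) to (380,240).

```bash
cat > fit.py <<'E'
from h import *
def load(n):
    z=np.load(f"{n}.npz"); return z["im"],z["d"],{k:z[k] for k in("fx","fy","cx","cy","R","t")}
def stand(n,seed=0):
    im,d,c=load(n); P=cloud(c,d); hsv=cv2.cvtColor(im,cv2.COLOR_BGR2HSV)
    near=(np.hypot(P[...,0]-560,P[...,1]-0)<90)&(d>0)
    m=near&(hsv[...,0]>95)&(hsv[...,0]<130)&(hsv[...,1]>110)&(P[...,2]>2)
    return im,P,m,hsv
E
python3 - <<'E'
from fit import *
im,P,m,hsv=stand("w_stand")
Q=P[m]; rng=np.random.default_rng(0); best=(0,)
for _ in range(1500):
    a,b,e=Q[rng.choice(len(Q),3,False)]; n=np.cross(b-a,e-a); L=np.linalg.norm(n)
    if L<50: continue
    n/=L; n*=np.sign(n[2])
    if abs(np.degrees(np.arccos(n[2]))-35)>6: continue
    k=abs((Q-a)@n)<1.0
    if k.sum()>best[0]: best=(k.sum(),k)
k=best[1]; mu=Q[k].mean(0); n=np.linalg.svd(Q[k]-mu,full_matrices=False)[2][2]; n*=np.sign(n[2])
yaw=np.arctan2(-n[1],-n[0]); print(k.sum(),len(Q),"n",n.round(3),"tilt",np.degrees(np.arccos(n[2])),"yaw",np.degrees(yaw),"d",n@mu)
ex=np.array([np.cos(yaw),np.sin(yaw),0]);ey=np.array([-ex[1],ex[0],0])
S=Q@np.c_[ex,ey]; 
K=k; print("rest s,t,z pct",np.percentile(S[K],[1,5,50,95,99],axis=0).round(1).tolist(),np.percentile(Q[K,2],[1,99]))
lo=Q[:,2]<12; print("base",np.percentile(S[lo],[0.5,2,98,99.5],axis=0).round(1).tolist())
for z0 in range(0,90,6):
    j=(Q[:,2]>=z0)&(Q[:,2]<z0+6)
    if j.sum()>5: print(z0,j.sum(),np.percentile(S[j],[1,99],axis=0).round(1).tolist())
# rectangle in base-plane pixels
rect=cv2.minAreaRect(S[lo].astype(np.float32)); print("minrect",rect)
# marker: white + cap above plane
near=(np.hypot(P[...,0]-565,P[...,1]+5)<110)&(P[...,2]>25)
h=P@n-n@mu
mk=near&(h>5)&(h<18)&((hsv[...,1]<70)|((hsv[...,2]<255)&(P[...,2]>75)))
M=P[mk]; mm=M.mean(0); ax=np.linalg.svd(M-mm,full_matrices=False)[2][0]; ax*=np.sign(ax[2])
t=(M-mm)@ax; print("marker",mk.sum(),mm.round(1),ax.round(3),"elev",np.degrees(np.arcsin(ax[2])),"yaw",np.degrees(np.arctan2(ax[1],ax[0])),np.percentile(t,[0.5,99.5]),"h",np.percentile(h[mk],[5,50,95,99]))
v=im.copy(); v[m]=(0,255,255); v[mk]=(0,0,255)
kk=np.zeros(m.shape,bool); kk[m]=k; v[kk]=(0,255,0); cv2.imwrite("pics/fit.png",cv2.resize(v[80:260,200:420],None,fx=3,fy=3,interpolation=0))
# timer
im,d,c=load("w_timer"); P=cloud(c,d); q=(np.hypot(P[...,0]-478,P[...,1]+257)<60)&(P[...,2]>8)&(P[...,2]<25)&(d>0)
T=P[q]; r=cv2.minAreaRect(T[:,:2].astype(np.float32)); print("timer",r,cv2.boxPoints(r).round(1).tolist(),np.percentile(T[:,2],[10,50,90]))
# pad from top & scene & wrist0
for nm in("top","scene"):
    z=np.load("top1.npz" if nm=="top" else "scene0.npz"); c=manip.calibration(nm); P=cloud(c,z["d"]); hs=cv2.cvtColor(z["im"],cv2.COLOR_BGR2HSV)
    q=((hs[...,1]<25)&(hs[...,2]>150)&(np.hypot(P[...,0]-473,P[...,1]-224)<85)).astype(np.uint8)
    cs=max(cv2.findContours(q,0,2)[0],key=cv2.contourArea)[:,0]; print(nm,"pad",cv2.minAreaRect(plane(c,cs,9)[:,:2].astype(np.float32)))
E
```

```text
2675 7436 n [-0.53   0.224  0.818] tilt 35.12107160209249 yaw -22.952586214808647 d -242.61337798258825
rest s,t,z pct [[470.0, 167.9], [471.9, 177.1], [500.3, 211.1], [534.4, 228.8], [536.7, 236.4]] [33.92886711 80.72672311]
base [[482.8, 183.8], [484.0, 192.7], [553.3, 239.8], [553.6, 240.1]]
0 128 [[484.4, 194.4], [553.9, 240.1]]
6 1369 [[483.2, 186.2], [553.4, 240.0]]
12 7 [[525.4, 221.6], [530.0, 226.2]]
18 8 [[525.4, 221.1], [529.7, 226.1]]
24 8 [[525.4, 223.1], [528.5, 225.9]]
30 264 [[468.1, 167.2], [527.7, 236.6]]
36 1114 [[462.4, 166.5], [483.6, 239.1]]
42 513 [[463.0, 164.2], [525.8, 243.6]]
48 378 [[471.9, 163.9], [526.1, 243.3]]
54 316 [[497.5, 179.7], [509.6, 227.8]]
60 322 [[506.4, 179.8], [517.0, 228.0]]
66 347 [[515.0, 179.8], [525.9, 227.9]]
72 383 [[523.5, 179.9], [539.3, 227.9]]
78 313 [[531.6, 180.6], [539.1, 227.5]]
minrect ((518.215576171875, 210.4428253173828), (71.35118103027344, 59.61687088012695), 0.30736544728279114)
marker 2312 [559.6 -21.5  85.1] [ 0.753 -0.32   0.576] elev 35.135345039937405 yaw -23.036104489698026 [-77.71975905  61.93661088] h [ 7.32419657 11.45015686 13.04937304 13.50914322]
timer ((478.6360168457031, -259.6744689941406), (65.59404754638672, 62.0498161315918), 65.22379302978516) [[436.70001220703125, -276.5], [493.1000061035156, -302.5], [520.5, -242.89999389648438], [464.20001220703125, -216.89999389648438]] [15.04800405 16.29039761 17.87870087]
top pad ((472.4869384765625, 222.21875), (165.63072204589844, 167.048095703125), 45.71137237548828)
scene pad ((475.82440185546875, 224.76266479492188), (77.33122253417969, 106.70211791992188), 88.30509948730469)
```

View pics/fit.png

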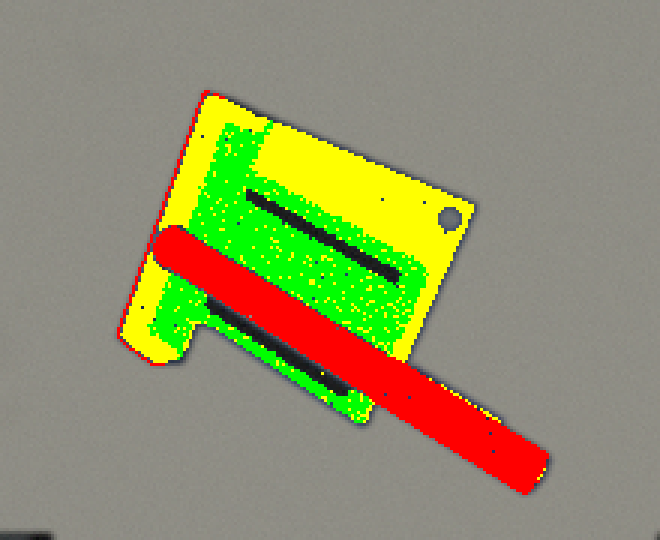

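```bash
cat > geo.py <<'E'
from h import *
yaw=np.radians(-22.95); A=np.radians(35); ca,sa=np.cos(A),np.sin(A)
ex=np.array([np.cos(yaw),np.sin(yaw),0]); ey=np.array([-ex[1],ex[0],0]); ez=np.array([0,0,1.])
U=ca*ex+sa*ez; N=-sa*ex+ca*ez
O=470.*ex+203.8*ey+34*ez            # lip foot, midway between the cheeks
def P(u,v,n): return O+u*U+v*ey+n*N  # point in slope coordinates
RS=np.c_[ey,U,-N]                    # tool square to the slope
def down(th): # tool down, tool y (upslope/display direction) at yaw th
    return np.c_[[-np.sin(th),np.cos(th),0],[np.cos(th),np.sin(th),0],[0,0,-1.]]
E
python3 - <<'E'
from geo import *
t0=-5.2; pad=np.array([474.5,223.5])
g=P(96,t0,6.5+9); keys=[(g+90*N,RS),(g,RS),((pad[0]+28.5,pad[1],120),down(0)),((pad[0]+28.5,pad[1],25),down(0)),((480,-260,5),down(np.radians(-24.8))),(P(40,0,8),RS),(P(40,0,120),RS)]
for p,R in keys:
    q=manip.solve_ik(p,R); print(np.round(p),None if q is None else np.round(q,2))
E
```

```text
[527.  -7. 175.] [-0.47  0.19  0.12  2.37  1.29  0.4  -0.36]
[574. -28. 102.] [-0.61  0.44  0.44  2.36  2.17  0.21 -1.21]
[503. 224. 120.] [-0.25  0.48 -0.36  1.88  0.23  0.82  0.84]
[503. 224.  25.] [-0.3   0.62 -0.3   1.94  0.3   0.62  0.78]
[ 480 -260    5] [ 0.5   0.63 -0.14  1.98  0.15  0.55  1.39]
[538.  -7.  63.] [ 0.45  0.74 -1.07  2.37  1.8   1.04 -0.77]
[479.  18. 155.] [-0.55  0.18  0.07  2.47  1.42  0.45 -0.62]
```

```bash
python3 - <<'E'
from geo import *
g=P(96,-5.2,6.5+9)
manip.goto(g+60*N,RS); manip.grip(40); s=manip.sense(); print(s["time"],s["joint_positions"].round(2),s["opening"],s["tcp_pos"]-g-60*N)
c=manip.calibration("wrist"); im,d=manip.grab_frame("wrist"); np.savez("w_m.npz",im=im,d=d,**c); cv2.imwrite("pics/w_m.png",im)
try: manip.move_l(g,vel=60); s=manip.sense(); print(s["time"],s["joint_positions"].round(2),s["tcp_pos"]-g,s["force"])
except manip.MotionError as e: print("ERR",e)
E
```

```text
4.6667 [-0.55  0.27  0.27  2.37  1.49  0.31 -0.54] 40.43392151148709 [ 0.04228464 -0.09595262  0.01700937]
5.8667 [-0.4   0.41  0.17  2.34  1.91  0.31 -0.94] [-0.06240811  0.11966284  0.18535517] [-0.37485458 -0.89365671 -0.06024669]
```

View pics/w_m.png

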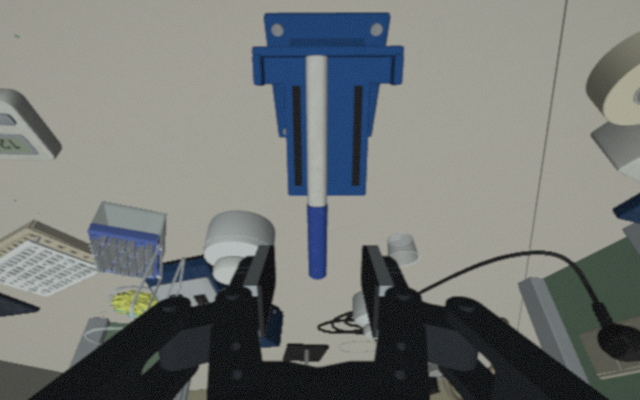

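The marker sits between the jaws at column 317 and runs straight down the slope. The cheeks' outer faces are at columns 253 and 402. Next I grip it and lay it on the pad.

```bash
python3 - <<'E'
from geo import *
pad=np.array([474.5,223.5]); D=down(0)
manip.grip(8); s=manip.sense(); print("grip",s["opening"])
p=s["tcp_pos"]; manip.move_l(p+80*N,vel=120)
manip.goto((pad[0]+28.5,pad[1],110),D); print(manip.sense()["opening"],manip.sense()["time"])
manip.move_l((pad[0]+28.5,pad[1],38),vel=120); 
hit=manip.move_l((pad[0]+28.5,pad[1],20),vel=25,until_force=2.5)
s=manip.sense(); print(hit,s["tcp_pos"],s["force"],s["time"])
manip.grip(28); manip.move_l(s["tcp_pos"]+[0,0,90],vel=150)
s=manip.sense(); print(s["time"],s["opening"])
c=manip.calibration("wrist"); im,d=manip.grab_frame("wrist"); np.savez("w_p.npz",im=im,d=d,**c); cv2.imwrite("pics/w_p.png",im)
E
```

```text
grip 10.383121412579113
10.739090199200998 8.2667
True [503.15303483 223.53309165  25.96854253] [-1.38115037 -0.44808542  7.46540619] 9.5417
10.6 27.666244151925444
```

View pics/w_p.png

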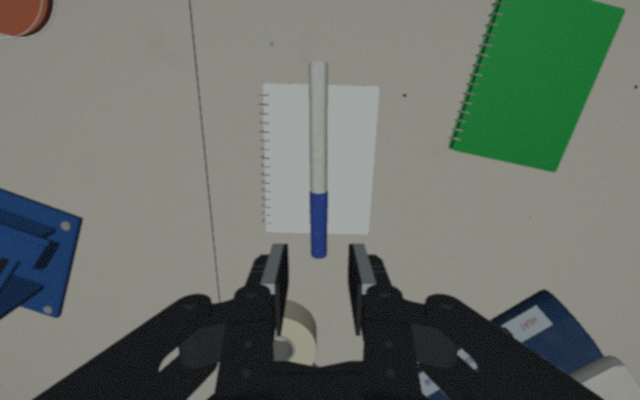

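The marker lies flat, centred on the pad: its middle is at (319,160) and the pad's centre at (318,158). Next I refine the stand from the square-on view and grip the timer.

```bash
python3 - <<'E'
from fit import *; from geo import *
im,d,c=load("w_m"); X=cloud(c,d); hs=cv2.cvtColor(im,cv2.COLOR_BGR2HSV)
S=(X-O)@np.c_[U,ey,N]; b=(hs[...,0]>95)&(hs[...,0]<130)&(hs[...,1]>110)&(d>0)
r=b&(abs(S[...,2])<4)&(S[...,0]>30)&(S[...,0]<78); print("rest v",np.percentile(S[r][:,1],[.5,2,98,99.5]),"n",np.median(S[r][:,2]), "u max",np.percentile(S[b&(abs(S[...,2])<4)][:,0],[99.5]))
k=b&(S[...,2]>5)&(S[...,2]<14)&(S[...,0]<18)&(S[...,0]>-12)&(abs(S[...,1])<55); print("cheek v",np.percentile(S[k][:,1],[.5,2,98,99.5]))
e=k&(abs(S[...,1])>37); print("cheek u",np.percentile(S[e][:,0],[1,99]))
for lo in range(-50,50,5):
    q=k&(S[...,1]>=lo)&(S[...,1]<lo+5)
    if q.sum(): print(lo,q.sum(),np.percentile(S[q][:,0],[2,98]).round(1),end=";")
th=np.radians(-24.8); D=down(th); tx=np.array([np.cos(th),np.sin(th),0]); ctr=np.array([478.6,-259.7,0])+7*tx
p=manip.sense()["tcp_pos"]; manip.move_l(p+[0,0,80],vel=200)
manip.goto(ctr+[0,0,90],D); manip.grip(78)
c=manip.calibration("wrist"); im,d=manip.grab_frame("wrist"); np.savez("w_t.npz",im=im,d=d,**c); cv2.imwrite("pics/w_t.png",im)
s=manip.sense(); print("\n",s["time"],s["joint_positions"].round(2),s["opening"])
X=cloud(c,d); q=(np.hypot(X[...,0]-478,X[...,1]+259)<60)&(X[...,2]>9)&(X[...,2]<25)&(d>0)
T=X[q]; r=cv2.minAreaRect(T[:,:2].astype(np.float32)); print("timer",r)
E
```

```text
rest v [-25.37992869 -24.47048275  22.95628583  23.46297225] n -0.3159841036744651 u max [80.86597502]
cheek v [-40.8191675  -40.40302641  38.45568941  38.94515602]
cheek u [-3.7532372  14.79232543]
-45 64 [-3.2 14.4];-40 283 [-3.7 14.5];-35 102 [-4.3  0.5];-30 102 [-4.3  0.5];-25 102 [-4.3  0.4];-20 105 [-4.3  0.5];-15 89 [-4.3  0.4];-10 74 [-4.3 -0.5];-5 93 [-4.3  0.2];0 95 [-4.3  0.4];5 99 [-4.3  0.4];10 104 [-4.3  0.3];15 96 [-4.3  0.3];20 95 [-4.3  0.3];25 94 [-4.2  0.2];30 123 [-3.7 13.6];35 302 [-3.7 14.4];
 13.5917 [ 0.36  0.5   0.05  1.92 -0.04  0.72  1.57] 78.40390279275458
timer ((478.3605651855469, -260.1327819824219), (66.17611694335938, 61.95808029174805), 65.27555847167969)
```

View pics/w_t.png

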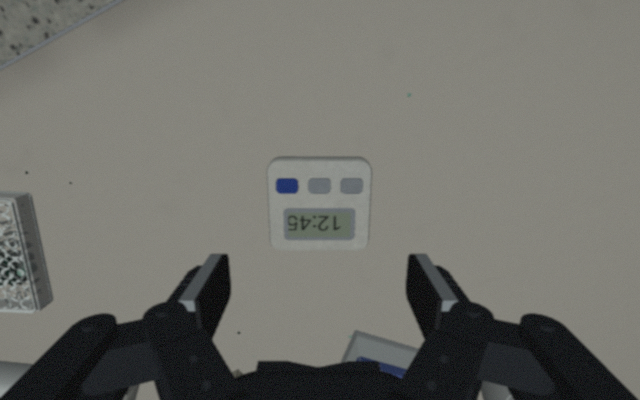

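The view shows the timer square between the jaws, at (319,203), with its display toward the gripper. Two views put the stand's centre within about 1 mm. Next I grip the timer.

```bash
python3 - <<'E'
from geo import *
th=np.radians(-24.75); D=down(th); tx=np.array([np.cos(th),np.sin(th),0]); g=np.array([478.5,-259.9,0])+7*tx
manip.move_l(g+[0,0,25],vel=120,ori=D); hit=manip.move_l(g+[0,0,0],vel=20,until_force=3)
s=manip.sense(); print(hit,s["tcp_pos"],s["force"]); z0=s["tcp_pos"][2]
manip.move_l(g+[0,0,z0+5],vel=40); manip.grip(60); s=manip.sense(); print("grip",s["opening"],s["force"])
p=s["tcp_pos"]; manip.move_l(p+[0,0,130],vel=150); s=manip.sense(); print(s["opening"],s["time"],p)
a=P(38.5+6,0,95); print(manip.solve_ik(a,RS))
manip.goto(a,RS); s=manip.sense(); print(s["time"],s["joint_positions"].round(2),s["opening"])
im,d=manip.grab_frame("wrist"); cv2.imwrite("pics/w_s.png",im)
E
```

```text
True [ 484.71056883 -262.78834216    3.78710367] [-1.64970256  1.03587969  8.19287812]
grip 64.48335641156876 [-1.52318605  0.75236053  7.95105592]
64.59358086547034 16.85 [ 484.82962287 -262.77484307    9.13553831]
[-1.18013708  0.3541933   0.94509641  2.50549119  1.98031099  0.1201334
 -1.12117049]
19.1417 [-1.18  0.35  0.94  2.5   1.98  0.12 -1.12] 64.35194881491485
```

View pics/w_s.png

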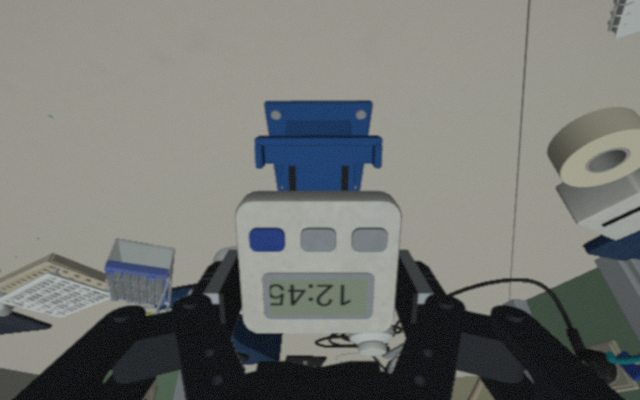

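The timer is held square. Its centre column of about 318.5 matches the stand's, taken from cheek edges at 255 and 382. Joint 6 is close to its limit, so I check the IK along the way in before moving.

```bash
python3 - <<'E'
from geo import *
print(manip.calibration("wrist")["cx"],manip.sense()["joint_positions"].round(4))
for u in (38.5,44.5,60):
  for n in (95,75,60,45,30,20,9):
    q=manip.solve_ik(P(u,-.4,n),RS); print(u,n,None if q is None else q.round(2))
E
```

```text
317.88268824084014 [-1.1792  0.3543  0.9449  2.505   1.9799  0.1203 -1.1206]
38.5 95 [-1.16  0.35  0.91  2.52  1.99  0.14 -1.14]
38.5 75 [-0.96  0.36  0.67  2.5   2.06  0.22 -1.23]
38.5 60 [-0.82  0.38  0.51  2.49  2.1   0.27 -1.26]
38.5 45 [-0.68  0.4   0.37  2.48  2.11  0.32 -1.28]
38.5 30 [-0.58  0.43  0.26  2.46  2.14  0.36 -1.29]
38.5 20 [-0.54  0.46  0.23  2.46  2.18  0.38 -1.33]
38.5 9 [-0.51  0.48  0.21  2.45  2.23  0.39 -1.37]
44.5 95 [-1.18  0.35  0.94  2.51  1.98  0.12 -1.12]
44.5 75 [-0.97  0.36  0.7   2.49  2.06  0.2  -1.21]
44.5 60 [-0.83  0.38  0.55  2.48  2.1   0.25 -1.25]
44.5 45 [-0.7   0.4   0.4   2.47  2.11  0.3  -1.27]
44.5 30 [-0.58  0.43  0.27  2.45  2.12  0.35 -1.27]
44.5 20 [-0.55  0.45  0.24  2.44  2.17  0.36 -1.31]
44.5 9 [-0.51  0.48  0.22  2.44  2.21  0.38 -1.35]
60 95 [-1.15  0.33  0.93  2.48  1.71  0.12 -0.82]
60 75 [-1.01  0.37  0.79  2.47  2.04  0.14 -1.16]
60 60 [-0.87  0.38  0.64  2.46  2.09  0.19 -1.21]
60 45 [-0.74  0.4   0.49  2.44  2.11  0.24 -1.24]
60 30 [-0.62  0.42  0.36  2.43  2.12  0.29 -1.24]
60 20 [-0.56  0.44  0.29  2.42  2.14  0.32 -1.25]
60 9 [-0.52  0.47  0.26  2.41  2.18  0.34 -1.29]
```

```bash
python3 - <<'E'
from geo import *
def st(m): 
    s=manip.sense(); r=s["tcp_pos"]-O; print(m,"uvn",[round(float(r@k),2) for k in(U,ey,N)],"F",[round(float(s["force"]@k),1) for k in(U,ey,N)],s["joint_positions"].round(2),round(s["time"],2),round(s["opening"],1)); return s
manip.move_l(P(44.5,0,18),vel=60); st("pre")
print(manip.move_l(P(43,0,5),vel=15,until_force=3)); s=st("rest"); n=float((s["tcp_pos"]-O)@N)
print(manip.move_l(P(34,0,n),vel=12,until_force=5)); st("lip")
im,d=manip.grab_frame("wrist"); cv2.imwrite("pics/w_in.png",im)
E
```

```text
pre uvn [44.52, 0.13, 18.22] F [-0.9, 0.0, 0.1] [-0.64  0.47  0.37  2.45  2.3   0.32 -1.45] 20.62 64.4
True
rest uvn [43.43, 0.03, 8.38] F [2.2, -0.6, 8.7] [-0.6   0.49  0.33  2.44  2.33  0.34 -1.48] 21.27 64.8
True
lip uvn [43.13, 0.02, 8.39] F [1.8, -0.3, 5.0] [-0.6   0.49  0.33  2.45  2.33  0.35 -1.48] 21.6 64.4
```

View pics/w_in.png

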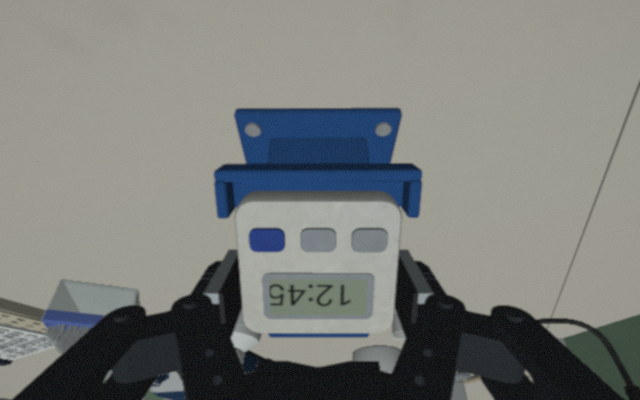

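The timer rests on the slope and is centred (cheeks 216–420, timer 237–400). It is still about 4–5 mm above the lip, so I slide it down.

```bash
python3 - <<'E'
from geo import *
def st(m): 
    s=manip.sense(); r=s["tcp_pos"]-O; print(m,"uvn",[round(float(r@k),2) for k in(U,ey,N)],"F",[round(float(s["force"]@k),1) for k in(U,ey,N)],round(s["time"],2),round(s["opening"],1)); return s
manip.move_l(P(43,0,9.0),vel=20); manip.wait(.2); st("up")
for i in range(3):
    h=manip.move_l(P(34.5,0,9.0),vel=12,until_force=6); s=st(f"slide {h}")
    if not h or s["force"]@U>5: break
manip.wait(.2); st("settled")
im,d=manip.grab_frame("wrist"); cv2.imwrite("pics/w_in2.png",im[80:360,120:520])
E
```

```text
up uvn [42.91, -0.08, 8.93] F [-0.1, 0.3, -0.8] 22.1 64.5
slide True uvn [37.97, 0.04, 8.85] F [1.7, 0.4, 0.7] 22.63 64.3
slide True uvn [38.0, 0.06, 8.73] F [1.5, -0.7, 0.6] 22.86 64.5
slide True uvn [38.04, 0.02, 8.68] F [1.9, 0.1, 2.9] 23.1 64.4
settled uvn [38.04, 0.06, 8.67] F [1.8, -0.5, 3.5] 23.3 64.3
```

View pics/w_in2.png

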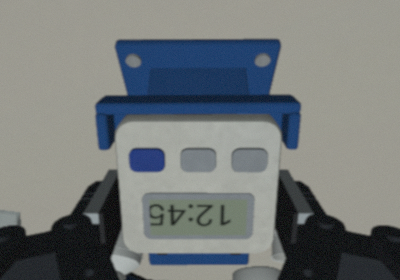

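The timer's bottom edge is now against the lip (TCP at u 38.0, expected 38.5) and lies between the cheeks. I release, back off and check both objects.

```bash
python3 - <<'E'
from geo import *
manip.grip(78); manip.wait(.2); p=manip.sense()["tcp_pos"]; manip.move_l(p+55*N,vel=60); manip.wait(.1)
c=manip.calibration("wrist"); im,d=manip.grab_frame("wrist"); cv2.imwrite("pics/w_f.png",im)
X=cloud(c,d); S=(X-O)@np.c_[U,ey,N]; hs=cv2.cvtColor(im,cv2.COLOR_BGR2HSV)
q=(d>0)&(S[...,2]>13)&(S[...,2]<20)&(S[...,0]>-5)&(S[...,0]<70)&(abs(S[...,1])<45); T=S[q]
print("face u,v,n",np.percentile(T,[1,50,99],axis=0).round(1).tolist()); A_=np.c_[T[:,:2],np.ones(len(T))]; print("tilt",np.linalg.lstsq(A_,T[:,2],rcond=None)[0].round(4))
print(cv2.minAreaRect(T[:,:2].astype(np.float32)))
im,d=manip.grab_frame("scene"); cv2.imwrite("pics/scene_f.png",cv2.resize(im[120:340,200:440],None,fx=2.5,fy=2.5))
s=manip.sense();print(s["time"],s["joint_positions"].round(2),s["force"].round(1))
E
```

```text
face u,v,n [[0.9, -32.4, 13.5], [28.3, -0.8, 15.9], [60.5, 30.9, 18.7]]
tilt [1.10000e-03 1.20000e-03 1.59781e+01]
((30.932031631469727, -0.7303276062011719), (61.85721969604492, 65.78990936279297), 0.11025900393724442)
25.1083 [-0.85  0.38  0.55  2.5   2.12  0.27 -1.3 ] [-0.4 -0.2 -0.1]
```

View pics/scene_f.png

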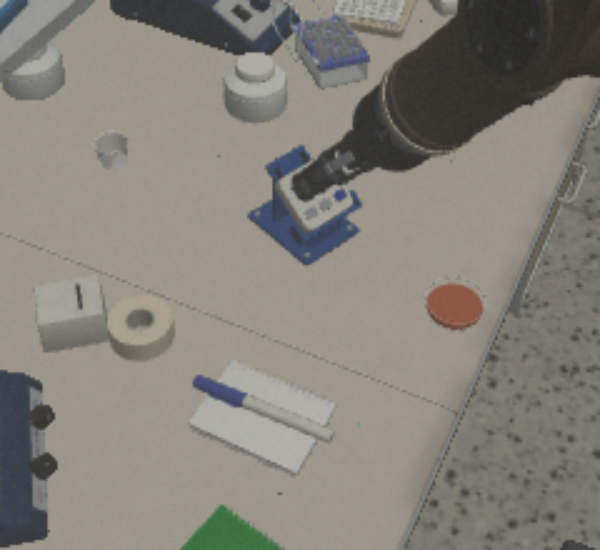

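The timer is seated: its face is 16.0 mm off the rest, tilt is about 0.1°, and it sits at u 30.9, v −0.7 mm (stand's own centre measured −0.9 mm in this kind of view). The marker is on the pad and the bystanders haven't moved. I hand the job in.

```bash
python3 -c "
from h import *
manip.finish_job(); print(manip.sense()['time'])"
```

```text
the job is handed in; nothing more can be done
the job is handed in; nothing more can be done
```

The marker is lying flat on the middle of the note pad, and the timer is seated in the stand. I handed the job in at about 25 s of the 48 s allowed; no verdict is reported.

**What I did:** I gripped the marker by its cap with the tool square to the slope and lowered it onto the pad until it touched. I then gripped the timer by its sides, set it on the rest, slid it down to the lip and let go.

**Last checks:**
- **Timer position:** its centre is 30.9 mm up the slope, against 31.5 mm wanted. It is 0.7 mm to one side, but the stand's own centre measured 0.9 mm to the same side in a view like this one.
- **Timer seating:** its face stands 16.0 mm off the rest, which matches its thickness, and its tilt is about 0.1°. The display edge is uppermost.
- **Marker:** a wrist picture taken after I let go shows its middle within a few pixels of the pad's centre. The final scene picture shows it still there.
- **Bystanders:** by eye, the tape roll, petri dish and bottle have not moved. I did not measure their shift.
- **Robot:** the gripper is clear of everything, with almost no force on the tool.

**What went less smoothly:**
- The first slide towards the lip stopped early because the force reading changed. I lifted slightly and repeated it.
- Joint 6 came very close to its lower limit (0.1201 rad against 0.12) while approaching the stand with the timer. No motion error was raised.

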